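Lock the stock box: feel for the hidden key slot

ROBOT

A 6-joint arm with a two-finger parallel gripper is mounted at the origin on a cart in front of the work surface, level with it; the furniture and walls round the work are solid. World frame = base frame: x ahead of the robot, y to its left, z up, the work surface at z = 0. Lengths are in m, angles in degrees, forces in N, time in s.
With the tool pointing down it reaches from about 0.375 to 0.9 m from the base axis. Payload 3.1 kg.
Tool frame: the origin (TCP) lies between the finger pads; the fingertips stand 11 mm ahead of it and the grasp point (between the pads) lies 8 mm behind it; z points along the fingers, y is the direction in which the jaws open and shut (so a half turn about z gives the same grasp; the last joint's range is limited). The gripper opens to 87 mm and grips with 3 to 60 N. Pads are 19 mm wide; open, the fingers measure 117 mm over their backs; the gripper's body (75 mm by 190 mm) begins 51 mm behind the grasp point.
Start: joints at [57.496, 30.224, 82.088, -0, 67.689, -10.227], TCP at [0.237, 0.578, 0.234] pointing down, gripper open.
Joint ranges: [-176.69, 176.69], [-43.24, 126.21], [12.49, 139.97], [-82, 262], [0, 151.66], [-163.58, 163.58]. Speed limits (degrees/s): [159.86, 159.86, 180, 180, 180, 180].

INTERFACE

Orientations are given as a 3x3 rotation matrix whose columns are the frame's x, y, z axes.
In Python, from rig import bot, vision gives the robot as it stands. The module is installed in compiled form; this text tells all that it offers.
- The arm moves only by the tool jog_arm, never from a script. Its argument "rows" is a list of rows, each an object with "dp": the shift along the tool's x, y, z in mm, a list of three; "turn": the turn, a rotation vector about the tool's x, y, z in degrees, a list of three; "grip": the opening, from 0 (shut) to 1 (fully open). A call has 1 to 10 rows; each row is the pose to reach, as a shift and turn from the pose commanded when the call began, along the tool's axes at that moment; what a row does not reach only later rows make up. A row lasts 1/10 s, in which the tool goes at most 50 mm and 8.59 degrees, less where a joint would pass 70% of its speed; a pose out of reach is approached as far as the arm can. A call with a gripper value outside its range is refused whole. The fingers move at their own pace and stop on an object; the grip force is fixed at half the most. Time passes only in rows, so rows that repeat a pose let the fingers close. It gives the time, the measured TCP pose, the force and the opening at its end, in the units of the state.
- bot.read_state(): the state, without advancing time (a new reading comes with each control period).
- vision.capture(name): name is "scene" or "top" or "wrist"; returns (picture, depth): 420x560x3 uint8, red, green, blue; 420x560 float32, m along the optical axis (not along the pixel's ray), 0 where there is no reading.
- vision.camera_info(name): a dict with "vertical_fov" (degrees; the focal length in pixels is half the picture's height over the tangent of half this angle, whatever the lens; pixels are square), "cx", "cy" (the principal point, pixels), "k1" (the pictures are not rectified: a ray, as slopes to the right and down, at radius r is drawn at 1 + k1 r^2 times it, then the intrinsics apply), "position" and "rotation" of the camera in the world. Camera axes: x right, y down, z forward; pixel columns grow to the right and rows downward; lengths in m; the calibration is good to about 2 mm. A picture is of the moment at which its call begins: read the wrist's pose just before it. camera_info takes no time and is no camera call; for the wrist camera it gives the pose at the moment of the call.
- bot.hand_in(): hands the job in, once; it reports no verdict.
The state is a dict: "time_s": time; "joint_positions": joint angles; "qvel": joint speeds; "tau": joint torques, N m; "position": TCP position; "tcp_rot": TCP orientation; "force": force on the tool from outside, world axes, zero at the start; "moment": the same for the moment, N m; "opening": opening from 0.0 (shut) to 1.0 (fully open).
Only numpy, scipy, OpenCV 4.12 (cv2) and the standard library are available. Lean on these libraries where they do the work, as an engineer would, in place of code of your own. Each camera call takes 0.05 s, during which the arm holds its last target.

TASK

Lock the steel stock box: take the T-handled key from its wooden stand, put it into the lock barrel, and turn it gently back and forth under light pressure until it drops fully home. Then turn the key clockwise until the tongue lies across the lid against its stop, and leave the key standing in the lock. Do not force the key, and touch the box, lock and tongue with the key only, never with the robot itself.

Things in the scene. Friction and masses are not known exactly. Their poses are not given: they have to be found in the camera images.
- key: T-handled steel lock key, 0.12 kg, upright in its wooden stand; half a turn of it makes no difference. Origin on the shank axis at the underside of the round collar (40 mm across, 4 mm thick; it rests on the stand at the start, on the lock mouth when home); z up. Below: shank 24 mm across, 23 mm long, then a flat blade 22 mm wide along x, 5 mm thick along y, ending 35 mm below the origin.
- key_handle (a point): middle of the key's black handle bar, 29 mm above the key's origin, axes as the key: bar 60 mm long along x, 12 mm thick along y, 22 mm high. Grip it across its thickness. A 12 mm stem, 14 mm long, joins it to the collar.
- key_stand: fixed light wooden block 64 x 64 x 45 mm with a 28 mm hole, 40 mm deep, in its top, in which the key stands, turned any way. Origin at the centre of the underside.
- lockbox: grey steel stock box, fixed to the bench, lid closed (top 64 mm high, from 51 to 169 mm along x, 150 mm wide; bar handle at x = 137 mm, up to 84 mm high). Origin on the bench under the axis of the round lock pillar (48 mm across) at the box's front; x from pillar to box, z up.
- lock_mouth (a point): centre of the lock barrel's mouth, on the lock axis, 90 mm above the bench; axes as the box. Bore 26.8 mm, flared over the top 6 mm to about 34 mm; rim 49 mm across. The key is home when its collar rests on this mouth.
- core_rest (a point): point on the lock axis 25 mm below the mouth, axes as the box: the core's face, unseen in the dark bore. Its slot for the blade is 7.4 mm wide, 12 mm deep, in an unknown direction within 0.8 rad either side of the box's x. With the blade across the slot the collar stops 10 mm above the mouth; the face yields up to 5 mm against a spring (3 N at first, 7 N at the end), then is solid.
- tongue (a joint): angle of the locking tongue about the lock axis, rad: 0 parked beside the lid (0.85 rad to the left of the box's x), grows clockwise seen from above, 0.85 at its stop across the lid, along the box's x. Turns with the key once the blade is in the slot (play up to 0.3 rad) against 0.09 N m of friction and stays where it is left; turning on against a stop strains the lock (over 0.25 N m is too much).
- tongue_tip (a point): top of the tongue's round end, 64 mm from the lock axis. The tongue is a dark steel arm 16 mm wide, 5 mm thick, from a ring round the barrel, 67 to 73 mm above the bench. Under light pressure (3 to 6 N) tongue and core stay still while the key turns on the core; when the blade meets the slot (within about 0.1 rad) the face springs up round it and its push vanishes.

How it is judged:
By the outcome, as a careful person would: the job done as asked, in the order asked, and still so for the second after the job is handed in, with the robot touching nothing.
It also fails if it takes over 72 s, if anything falls off the work surface, if the arm or the gripper's body presses on something with over 40 N, if the wrist force passes 120 N, or if a joint passes its speed limit or range.

## Working session

There is one attempt and no reset: what is moved stays moved. The work goes in short steps, Python scripts to look and compute and a tool call to move; the robot and the scene stay as the last step left them, time stands still between calls to the robot, and variables do not carry over. Pictures are saved under pics/ and viewed, and the job is handed in when it is done.

Besides the shell and the picture viewer there is one more tool, called after "Emit:" in YAML: its name, and indented under it one key for each argument. jog_arm: Moves the arm, as the interface text tells. Its arguments: {"type":"object","properties":{"rows":{"type":"array"}},"required":["rows"]}

```bash
mkdir -p pics; cat > h.py <<'E'
import numpy as np, cv2, pickle
from rig import bot, vision
def cap(n,tag):
    info=vision.camera_info(n); p,d=vision.capture(n)
    cv2.imwrite(f'pics/{tag}.png',p[:,:,::-1]); pickle.dump((p,d,info),open(f'{tag}.pkl','wb'))
    return p,d,info
def ld(tag): return pickle.load(open(f'{tag}.pkl','rb'))
def rays(uv,info,h=420):
    f=h/2/np.tan(np.radians(info['vertical_fov'])/2)
    K=np.array([[f,0,info['cx']],[0,f,info['cy']],[0,0,1]])
    s=cv2.undistortPoints(np.array(uv,float).reshape(-1,1,2),K,np.array([info['k1'],0,0,0,0.])).reshape(-1,2)
    return np.c_[s,np.ones(len(s))]
def plane(uv,info,z):
    r=rays(uv,info)@np.array(info['rotation']).T; o=np.array(info['position'])
    return o+r*((z-o[2])/r[:,2])[:,None]
def cloud(tag):
    p,d,info=ld(tag); v,u=np.mgrid[:420,:560]
    r=rays(np.c_[u.ravel(),v.ravel()],info)*d.ravel()[:,None]
    return (r@np.array(info['rotation']).T+np.array(info['position'])).reshape(420,560,3)
def proj(P,info):
    f=210/np.tan(np.radians(info['vertical_fov'])/2)
    c=(np.atleast_2d(P)-np.array(info['position']))@np.array(info['rotation'])
    s=c[:,:2]/c[:,2:]; s=s*(1+info['k1']*(s**2).sum(1))[:,None]
    return s*f+[info['cx'],info['cy']]
E
python3 - <<'E'
from h import *
for n in('scene','top','wrist'):
    p,d,i=cap(n,n+'0'); print(n,i)
s=bot.read_state(); print(s)
E
```

```text
scene {'vertical_fov': 47.39340659255678, 'cx': 275.5531852287912, 'cy': 211.04063446236742, 'k1': -0.12609189795293219, 'position': array([ 0.09493258, -0.27432353,  0.71417748]), 'rotation': array([[ 0.75276687, -0.46983825,  0.46107924],
       [-0.65801585, -0.51694033,  0.54752885],
       [-0.01889955, -0.71555902, -0.69829657]])}
top {'vertical_fov': 49.47334136675384, 'cx': 277.773773601137, 'cy': 220.0948477058742, 'k1': -0.03285991761269162, 'position': array([0.39611586, 0.24701674, 0.94139191]), 'rotation': array([[-0.00914263, -0.99273129,  0.12000417],
       [-0.99984983,  0.00730873, -0.0157132 ],
       [ 0.01472191, -0.12012981, -0.99264903]])}
wrist {'vertical_fov': 58.02105505496372, 'cx': 277.31283458249703, 'cy': 211.8819471251107, 'k1': -0.04128026178729144, 'position': array([0.1668615 , 0.60661494, 0.38422657]), 'rotation': array([[ 0.37904007,  0.88842179,  0.25891185],
       [ 0.92537664, -0.36311792, -0.10873565],
       [-0.00258759,  0.28080614, -0.95976102]])}
{'time_s': 0.15, 'joint_positions': array([ 5.74953840e+01,  3.02678081e+01,  8.21402774e+01, -1.11281105e-04,
        6.76900375e+01, -1.02289713e+01]), 'qvel': array([ 0.0948363 , -0.07787774, -0.3828361 ,  0.06046487, -0.055837  ,
       -0.04657742]), 'tau': array([ 5.92539927e-04, -4.40434062e+01, -1.76843423e+01,  6.34169765e-02,
        5.52221260e-02, -7.92469109e-05]), 'position': array([0.23660184, 0.57788602, 0.23278068]), 'tcp_rot': array([[-9.25371075e-01,  3.79061380e-01, -9.18763482e-04],
       [ 3.79062373e-01,  9.25369996e-01, -1.44525719e-03],
       [ 3.02354974e-04, -1.68566787e-03, -9.99998534e-01]]), 'force': array([-0.49726698,  0.2007082 , -0.43099569]), 'moment': array([ 0.0143906 , -0.02568108,  0.00275907]), 'opening': 0.9988742564992421}
```

View pics/scene0.png

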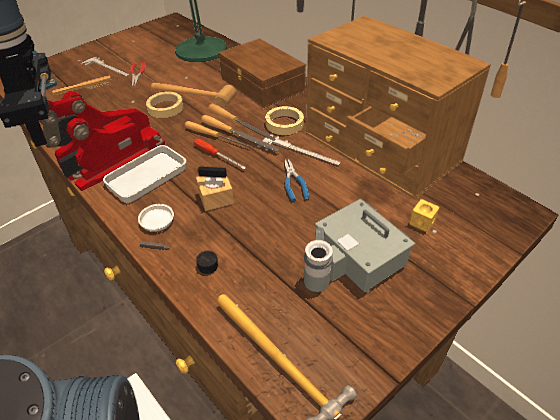

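View pics/top0.png

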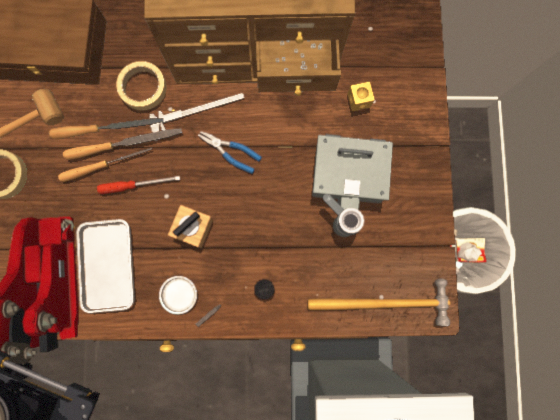

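View pics/wrist0.png

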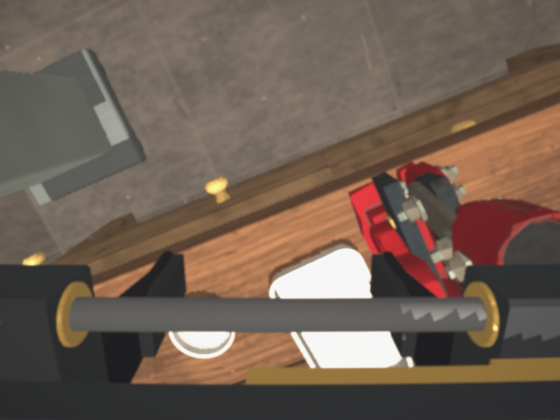

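The scene and top views show the key stand at top (190,226) and the lock mouth at top (349,221), with the tongue pointing up-left from it and the box behind. The wrist view shows only the bench edge. Next I'll zoom in.

```bash
python3 - <<'E'
from h import *
a=ld('top0')[0][:,:,::-1]; b=ld('scene0')[0][:,:,::-1]
c=[cv2.resize(x,(400,300),interpolation=cv2.INTER_CUBIC) for x in (a[195:255,150:230],a[170:260,300:420],b[155:215,175:255],b[195:300,280:420])]
cv2.imwrite('pics/z0.png',np.vstack([np.hstack(c[:2]),np.hstack(c[2:])]))
C=cloud('top0')
# heights
g=C[195:255:5,160:225:5,2];print((g*1000).astype(int))
g=C[180:250:5,315:395:5,2];print((g*1000).astype(int))
E
```

```text
[[  1  -1   0   1   0  -2   0   1  -1   0  -1   0   2]
 [  1   0   4   1   0  -1  -1  -2   2   1  -2   0  -1]
 [ -2   2  -1   0   2   0  -1   3   0   0   2   0   0]
 [  2   0   1   0  45  47  47  -2   0   0   0  -3   0]
 [941   0   1   0  46  44  82  83  44  46   2   1   1]
 [  0   1   0  47  48  86  87  72  45  44  27   2   3]
 [  0   1   0  46  86  85  70  48  44  47   1   1   0]
 [  1   0  45  86  86  50  51  50  45  38   2   0  -1]
 [  3  -1  44  85  45  49  49  47  44  13   0   0   4]
 [  1   1   1   0   3  47  46  45  43   2   0   0   0]
 [ -2   1  -1   0   1   0   0  49  23  -1   3   0   0]
 [ -1   0  -1  -1  -3   0   0  -2   0  -2   1   1   2]]
[[65 63 65 63 68 64 64 65 64 61 63 61 63 65 64  0]
 [63 65 65 62 65 64 68 66 69 64 66 63 63 64 65  1]
 [65 65 63 68 63 65 64 68 66 62 63 63 62 61 60  1]
 [23 32 72 42 61 61 62 65 67 62 64 64 62 62 65  2]
 [ 1  1 75 73 -1 47 56 58 59 17 23 30 33 37  1  0]
 [ 0  0  0 75 73 54 57 54 58  0  2  0  4  1  1 -3]
 [-1  2  0  0 72 70 89 90 89  0 -1  0  1 -2  0  2]
 [-2  3 -1  1  3 92 85 84 84 91  0  0  2 -2  0 -2]
 [ 0 -1  0  0 35 90 79 83 80 87  0 -1  1 -1 -2 -2]
 [ 0  1  0  0 42 89 83 82 83 89  2  2 -3  1  0  0]
 [ 0  0  1  0 21 71 92 86 89 -2  2  0  2  2  1  0]
 [ 0 -1 -1  1 -1 19 43 28  0  2  0  0  2  0  0  0]
 [ 1  1  1  0 -2  2  1  0 -1  0  3 -1  0  0  2 -2]
 [-2  0  0  0  0 -1  0  1  2  0  1  0 -2  0  0 -1]]
```

View pics/z0.png

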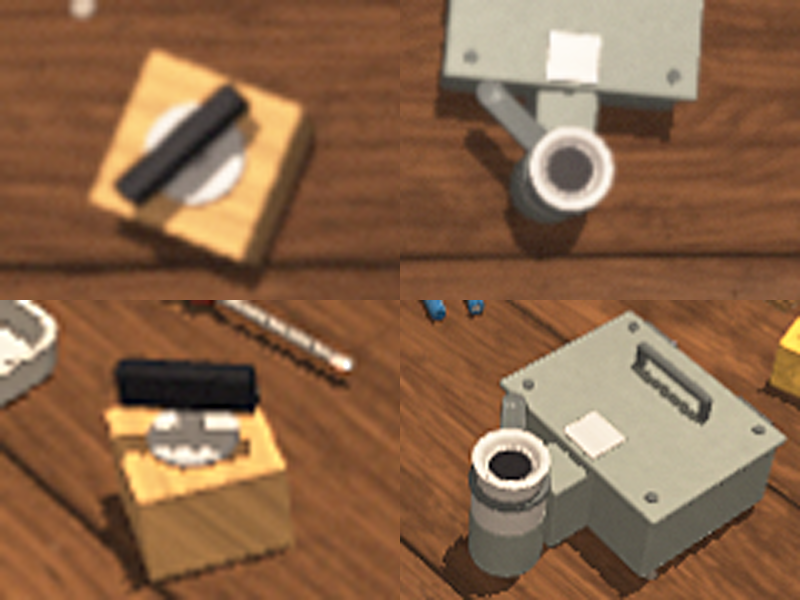

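```bash
cat > m.py <<'E'
from h import *
for tag in('top0','scene0'):
    p,d,i=ld(tag); C=cloud(tag); hsv=cv2.cvtColor(p,cv2.COLOR_RGB2HSV)
    # handle
    m=((p.max(2)<70)&(C[:,:,2]>0.068)&(C[:,:,2]<.1)&(abs(C[:,:,0]-.4)<.1)&(C[:,:,1]>.3)).astype(np.uint8)
    n,l,s,_=cv2.connectedComponentsWithStats(m); k=1+s[1:,4].argmax(); ys,xs=np.where(l==k)
    P=plane(np.c_[xs,ys],i,.085)[:,:2]; r=cv2.minAreaRect((P*1e3).astype(np.float32)); print(tag,'handle',len(xs),r)
    Pt=C[l==k]; Pt=Pt[Pt[:,2]>.078]; r=cv2.minAreaRect((Pt[:,:2]*1e3).astype(np.float32)); print('  depth',r,Pt.mean(0))
    # rim
    m=((hsv[:,:,1]<60)&(hsv[:,:,2]>120)&(abs(C[:,:,2]-.09)<.012)&(abs(C[:,:,0]-.4)<.1)&(abs(C[:,:,1]-.1)<.08)).astype(np.uint8)
    cs,_=cv2.findContours(m,cv2.RETR_EXTERNAL,cv2.CHAIN_APPROX_NONE); c=max(cs,key=cv2.contourArea).reshape(-1,2)
    P=plane(c,i,.09)[:,:2]*1e3; e=cv2.fitEllipse(P.astype(np.float32)); print('  rim',e, cv2.minEnclosingCircle(P.astype(np.float32)))
    # lid
    m=((C[:,:,2]>.054)&(C[:,:,2]<.072)&(abs(C[:,:,1]-.1)<.15)&(hsv[:,:,1]<70)&(p.max(2)>90)).astype(np.uint8)
    m=cv2.morphologyEx(m,cv2.MORPH_OPEN,np.ones((5,5)))
    n,l,s,_=cv2.connectedComponentsWithStats(m); k=1+s[1:,4].argmax(); ys,xs=np.where(l==k)
    P=plane(np.c_[xs,ys],i,.064)[:,:2]; r=cv2.minAreaRect((P*1e3).astype(np.float32)); print('  lid',r)
    # stand
    m=((C[:,:,2]>.038)&(C[:,:,2]<.06)&(abs(C[:,:,0]-.42)<.1)&(C[:,:,1]>.3)&(hsv[:,:,1]>80)&(p.max(2)>110)).astype(np.uint8)
    n,l,s,_=cv2.connectedComponentsWithStats(m); k=1+s[1:,4].argmax(); ys,xs=np.where(l==k)
    P=plane(np.c_[xs,ys],i,.045)[:,:2]; r=cv2.minAreaRect((P*1e3).astype(np.float32)); print('  stand',r)
E
python3 m.py
```

```text
top0 handle 72 ((486.73907470703125, 409.3429870605469), (7.0331926345825195, 39.817745208740234), 43.065086364746094)
  depth ((487.6400146484375, 410.3663635253906), (4.221901893615723, 39.61561584472656), 43.10231399536133) [0.4871679  0.41030916 0.0834574 ]
  rim ((490.48297119140625, 95.51776123046875), (29.37581443786621, 42.18299102783203), 179.99815368652344) ((495.35748291015625, 95.33831787109375), 22.978776931762695)
  lid ((595.8479614257812, 85.29462432861328), (150.26585388183594, 145.534912109375), 83.97843933105469)
  stand ((494.2442321777344, 408.72796630859375), (65.92326354980469, 63.88718795776367), 68.4549560546875)
scene0 handle 167 ((483.2518005371094, 402.5054931640625), (29.236385345458984, 43.234130859375), 47.195945739746094)
  depth ((488.9394226074219, 411.0107727050781), (11.599984169006348, 41.73426055908203), 42.528297424316406) [0.48696892 0.41146687 0.08273404]
  rim ((491.0557556152344, 91.2105712890625), (31.983427047729492, 43.89027404785156), 167.89796447753906) ((492.060791015625, 91.6345443725586), 24.591691970825195)
  lid ((607.4949340820312, 79.90950775146484), (150.32850646972656, 122.05728912353516), 83.98320770263672)
  stand ((492.97418212890625, 402.4252014160156), (72.47032928466797, 64.84632110595703), 68.54512023925781)
```

```bash
sed -i 's/abs(C\[:,:,0\]-.4)<.1/abs(C[:,:,0]-.48)<.1/g; s/abs(C\[:,:,2\]-.09)<.012/abs(C[:,:,2]-.09)<.016/' m.py; python3 m.py
```

```text
top0 handle 105 ((492.096923828125, 404.3814392089844), (9.457175254821777, 54.21243667602539), 46.925052642822266)
  depth ((492.83740234375, 405.2501525878906), (6.937624454498291, 54.32538986206055), 46.79692459106445) [0.49332274 0.40406091 0.08368103]
  rim ((497.4993591308594, 96.09867095947266), (44.890018463134766, 46.36709213256836), 152.93154907226562) ((497.2120666503906, 96.75676727294922), 24.453481674194336)
  lid ((595.8479614257812, 85.29462432861328), (150.26585388183594, 145.534912109375), 83.97843933105469)
  stand ((494.2442321777344, 408.72796630859375), (65.92326354980469, 63.88718795776367), 68.4549560546875)
scene0 handle 250 ((489.8179931640625, 396.4242858886719), (29.236385345458984, 61.13337326049805), 47.195945739746094)
  depth ((494.4366149902344, 404.9136657714844), (12.237991333007812, 58.065250396728516), 44.276004791259766) [0.4943638  0.40396327 0.08264556]
  rim ((496.4271545410156, 89.87074279785156), (45.769561767578125, 55.471153259277344), 133.86105346679688) ((497.6182556152344, 89.18187713623047), 29.943567276000977)
  lid ((607.4949340820312, 79.90950775146484), (150.32850646972656, 122.05728912353516), 83.98320770263672)
  stand ((492.97418212890625, 402.4252014160156), (72.47032928466797, 64.84632110595703), 68.54512023925781)
```

The top and scene views agree on the key handle: about (0.493, 0.405) with the bar at −43°. Box x points at about −6°, and the mouth is near (0.497, 0.094). I'll move above the key for a close look.

```bash
cat >> h.py <<'E'
def to(p,yaw_y,st=None):
    """dp,turn from current state to TCP p (m), tool straight down, tool y at yaw_y deg"""
    from scipy.spatial.transform import Rotation as Ro
    s=st or bot.read_state(); R=s['tcp_rot']; a=np.radians(yaw_y)
    y=np.array([np.cos(a),np.sin(a),0]); z=np.array([0,0,-1.]); T=np.c_[np.cross(y,z),y,z]
    print('dp',np.round(R.T@(np.array(p)-s['position'])*1e3,1),'turn',np.round(Ro.from_matrix(R.T@T).as_rotvec(degrees=True),2),'yawy',np.degrees(np.arctan2(R[1,1],R[0,1])),'pos',s['position'],'F',np.round(s['force'],2),'M',np.round(s['moment'],3),'t',s['time_s'],'op',s['opening'])
E
python3 -c "
from h import *
to([.493,.405,.215],46.9)"
```

```text
dp [-302.8  -62.8   17.8] turn [-0.1   0.   20.82] yawy 67.72441216437012 pos [0.23660184 0.57788602 0.23278068] F [-0.5   0.2  -0.43] M [ 0.014 -0.026  0.003] t 0.15 op 0.9988742564992421
```

Emit:
jog_arm:
  rows:
    - {"dp": [-44, -9, 2], "turn": [0, 0, 4], "grip": 1}
    - {"dp": [-88, -18, 5], "turn": [0, 0, 8], "grip": 1}
    - {"dp": [-132, -27, 8], "turn": [0, 0, 12], "grip": 1}
    - {"dp": [-176, -36, 11], "turn": [0, 0, 16], "grip": 1}
    - {"dp": [-220, -45, 14], "turn": [0, 0, 20], "grip": 1}
    - {"dp": [-262, -54, 17], "turn": [0, 0, 20.8], "grip": 1}
    - {"dp": [-303, -63, 18], "turn": [0, 0, 20.8], "grip": 1}
    - {"dp": [-303, -63, 18], "turn": [0, 0, 20.8], "grip": 1}
    - {"dp": [-303, -63, 18], "turn": [0, 0, 20.8], "grip": 1}

```text
time_s: 1.05
position: [0.4938, 0.4043, 0.215]
tcp_rot: [[-0.729, 0.685, -0.001], [0.685, 0.729, -0.0], [0.001, -0.001, -1.0]]
force: [-0.4, -0.5, 0.1]
opening: 1.0
```

```bash
python3 -c "
from h import *
to([.493,.405,.215],46.9)
p,d,i=cap('wrist','w1'); print(proj([[.493,.405,.085]],i))"
```

```text
dp [ 1.1 -0.  -0. ] turn [-0.07 -0.05 -0.12] yawy 46.77925158176052 pos [0.49384088 0.404275   0.21495291] F [-0.41 -0.54  0.1 ] M [-0.018  0.069 -0.015] t 1.05 op 1.0004874981651248
[[276.93725802 201.92956887]]
```

View pics/w1.png

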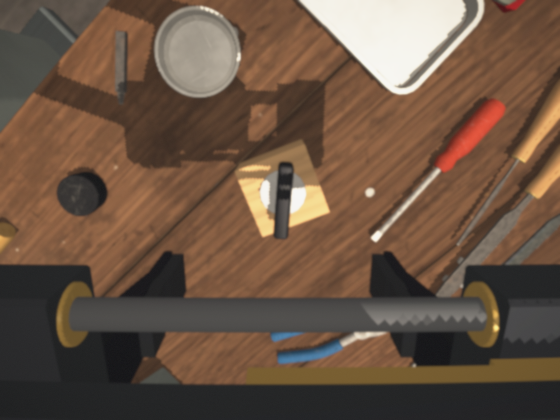

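The wrist view shows the bar nearly vertical, from (285,165) to (281,238). I'll fit it.

```bash
python3 - <<'E'
from h import *
p,d,i=ld('w1'); C=cloud('w1'); 
m=((p.max(2)<75)&(C[:,:,2]>.066)&(C[:,:,2]<.1)).astype(np.uint8); m[:,:230]=0;m[:,340:]=0;m[:140]=0;m[260:]=0
ys,xs=np.where(m); print(len(xs),xs.min(),xs.max(),ys.min(),ys.max())
mt=m.astype(bool)&(C[:,:,2]>.079)
for mm,z in((m.astype(bool),.085),(mt,.085)):
    ys,xs=np.where(mm); P=plane(np.c_[xs,ys],i,z)[:,:2]*1e3; print(cv2.minAreaRect(P.astype(np.float32)),P.mean(0))
print(cv2.minAreaRect((C[mt][:,:2]*1e3).astype(np.float32)),np.median(C[mt],0))
# collar (white)
hsv=cv2.cvtColor(p,cv2.COLOR_RGB2HSV)
w=((hsv[:,:,1]<50)&(hsv[:,:,2]>130)).astype(np.uint8);w[:,:230]=0;w[:,340:]=0;w[:150]=0;w[250:]=0
n,l,s,_=cv2.connectedComponentsWithStats(w|m);w=((w>0)).astype(np.uint8)
ys,xs=np.where(w);P=plane(np.c_[xs,ys],i,.049)[:,:2]*1e3;print('collar',cv2.minEnclosingCircle(P.astype(np.float32)))
# rows
for r in range(165,240,8):
    c=np.where(m[r])[0]; print(r,c.min() if len(c) else '',c.max() if len(c) else '')
a=cv2.resize(p[140:260,220:340,::-1],(600,600),interpolation=cv2.INTER_CUBIC);cv2.imwrite('pics/w1z.png',a)
E
```

```text
656 274 292 162 237
((495.4751892089844, 409.0408630371094), (10.772786140441895, 59.98054122924805), 42.466121673583984) [491.47001167 411.82078384]
((495.80401611328125, 408.68157958984375), (10.772786140441895, 59.006404876708984), 42.466121673583984) [491.90273664 411.32923935]
((496.2392883300781, 408.236572265625), (10.785115242004395, 58.40988540649414), 42.40030288696289) [0.4902262  0.41391956 0.08494433]
collar ((497.1666564941406, 407.5447692871094), 19.71289825439453)
165 279 291
173 279 292
181 278 291
189 277 289
197 277 289
205 276 280
213 275 280
221 276 279
229 275 287
237 275 280
```

View pics/w1z.png

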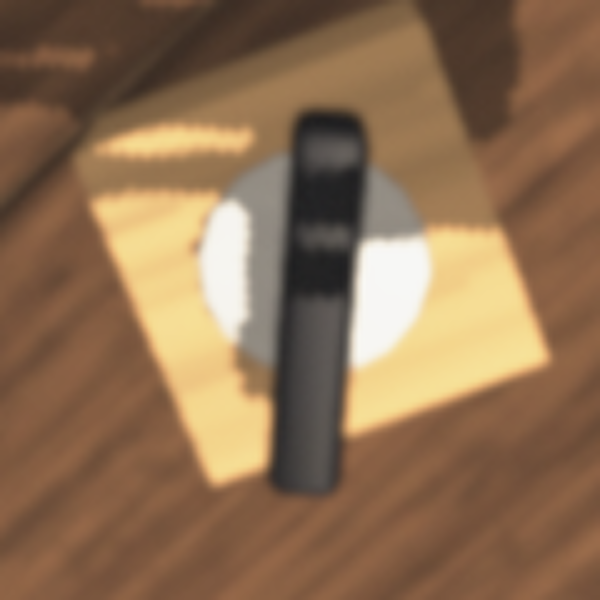

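```bash
python3 - <<'E'
from h import *
p,d,i=ld('w1')
P=plane([[285.9,165.5],[281.4,238.4]],i,.085)*1e3;print(P,np.linalg.norm(P[1]-P[0]),P.mean(0),np.degrees(np.arctan2(*(P[1]-P[0])[1::-1])))
P=plane([[260,192.3],[306.4,192.3],[283,170],[283,214.8],[283.2,192.3]],i,.049)*1e3;print(P, np.linalg.norm(P[1]-P[0]),np.linalg.norm(P[3]-P[2]))
E
```

```text
[[477.05417549 429.19718323  85.        ]
 [517.14234604 387.1462331   85.        ]] 58.09770929200035 [497.09826076 408.17170816  85.        ] -46.36886769994154
[[483.62935462 393.66269372  49.        ]
 [510.96740251 422.78423502  49.        ]
 [483.00138572 421.31212422  49.        ]
 [511.97643506 394.31070584  49.        ]
 [497.30025856 408.22154678  49.        ]] 39.942872083637 39.605934894978105
```

```bash
python3 -c "
from h import *
to([.4966,.408,.068],43.5)"
```

```text
dp [ -0.9   5.  147.1] turn [-0.08 -0.06  3.38] yawy 46.88342494581147 pos [0.4928001  0.40501198 0.21507525] F [-0.45  0.97  0.37] M [-0.053  0.027  0.014] t 1.1 op 1.0005335578317927
```

Emit:
jog_arm:
  rows:
    - {"dp": [0, 3, 30], "turn": [0, 0, 3.4], "grip": 1}
    - {"dp": [-1, 5, 70], "turn": [0, 0, 3.4], "grip": 1}
    - {"dp": [-1, 5, 105], "turn": [0, 0, 3.4], "grip": 1}
    - {"dp": [-1, 5, 130], "turn": [0, 0, 3.4], "grip": 1}
    - {"dp": [-1, 5, 142], "turn": [0, 0, 3.4], "grip": 1}
    - {"dp": [-1, 5, 147], "turn": [0, 0, 3.4], "grip": 1}
    - {"dp": [-1, 5, 147], "turn": [0, 0, 3.4], "grip": 1}

```text
time_s: 1.8
position: [0.4971, 0.4089, 0.0688]
tcp_rot: [[-0.689, 0.724, 0.0], [0.724, 0.689, 0.0], [0.0, 0.0, -1.0]]
force: [0.5, -0.1, 0.2]
opening: 1.0
```

```bash
python3 -c "
from h import *
to([.4966,.408,.068],43.5)
p,d,i=cap('wrist','w2')"
```

```text
dp [-0.3 -1.   0.8] turn [ 0.01 -0.    0.09] yawy 43.58948222228147 pos [0.49711429 0.40890706 0.06877211] F [ 0.54 -0.13  0.21] M [-0.029 -0.017 -0.003] t 1.8 op 1.0000912670960385
```

View pics/w2.png

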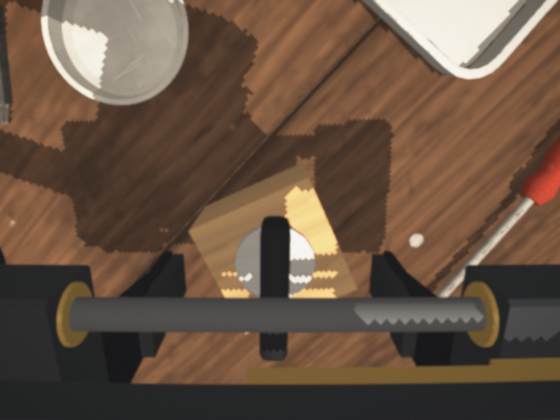

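The bar sits centred between the fingers at column 275 and is aligned, so I'll close.

Emit:
jog_arm:
  rows:
    - {"dp": [0, -1, 0], "turn": [0, 0, 0], "grip": 0.3}
    - {"dp": [0, -1, 0], "turn": [0, 0, 0], "grip": 0.1}
    - {"dp": [0, -1, 0], "turn": [0, 0, 0], "grip": 0}
    - {"dp": [0, -1, 0], "turn": [0, 0, 0], "grip": 0}
    - {"dp": [0, -1, 0], "turn": [0, 0, 0], "grip": 0}
    - {"dp": [0, -1, 0], "turn": [0, 0, 0], "grip": 0}
    - {"dp": [0, -1, 0], "turn": [0, 0, 0], "grip": 0}
    - {"dp": [0, -1, 0], "turn": [0, 0, 0], "grip": 0}

```text
time_s: 2.65
position: [0.4968, 0.4075, 0.0684]
tcp_rot: [[-0.689, 0.725, -0.0], [0.725, 0.689, -0.0], [0.0, -0.0, -1.0]]
force: [-0.7, 0.4, 1.2]
opening: 0.356
```

```bash
python3 -c "
from h import *
to([.4966,.408,.188],43.5)"
```

```text
dp [   0.5    0.2 -119.6] turn [-0.01 -0.    0.02] yawy 43.52325448178823 pos [0.49677675 0.40745226 0.06844124] F [-0.74  0.41  1.17] M [-0.026  0.016  0.005] t 2.65 op 0.3556792035111754
```

Opening is 0.356, so the fingers are still closing. I'll give it more time.

Emit:
jog_arm:
  rows:
    - {"dp": [0, 0, 0], "turn": [0, 0, 0], "grip": 0}
    - {"dp": [0, 0, 0], "turn": [0, 0, 0], "grip": 0}
    - {"dp": [0, 0, 0], "turn": [0, 0, 0], "grip": 0}
    - {"dp": [0, 0, 0], "turn": [0, 0, 0], "grip": 0}
    - {"dp": [0, 0, 0], "turn": [0, 0, 0], "grip": 0}
    - {"dp": [0, 0, 0], "turn": [0, 0, 0], "grip": 0}

```text
time_s: 3.25
position: [0.4968, 0.4075, 0.0685]
tcp_rot: [[-0.689, 0.725, -0.0], [0.725, 0.689, -0.0], [0.0, -0.0, -1.0]]
force: [0.1, -0.8, -1.3]
opening: 0.138
```

```bash
python3 -c "
from h import *
to([.4966,.408,.188],43.5)
cap('wrist','w3')"
```

```text
dp [   0.5    0.2 -119.5] turn [-0.   -0.    0.02] yawy 43.52260779022437 pos [0.49678746 0.40745964 0.0685162 ] F [ 0.08 -0.77 -1.28] M [-0.081 -0.033  0.022] t 3.25 op 0.13758760886543572
```

View pics/w3.png

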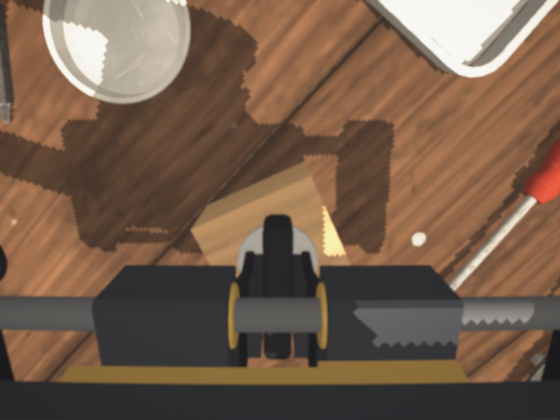

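Gripped at 12 mm opening with the bar between the pads. I'll lift and travel to beside the lock, leaving the mouth in the wrist view.

Emit:
jog_arm:
  rows:
    - {"dp": [0, 0, -10], "turn": [0, 0, 0], "grip": 0}
    - {"dp": [0, 0, -30], "turn": [0, 0, 0], "grip": 0}
    - {"dp": [0, 0, -65], "turn": [0, 0, 0], "grip": 0}
    - {"dp": [0, 0, -100], "turn": [0, 0, 0], "grip": 0}
    - {"dp": [-20, -15, -130], "turn": [0, 0, 0], "grip": 0}
    - {"dp": [-47, -35, -152], "turn": [0, 0, 0], "grip": 0}
    - {"dp": [-77, -58, -152], "turn": [0, 0, 0], "grip": 0}
    - {"dp": [-109, -82, -152], "turn": [0, 0, 0], "grip": 0}
    - {"dp": [-141, -106, -152], "turn": [0, 0, 0], "grip": 0}
    - {"dp": [-173, -130, -152], "turn": [0, 0, 0], "grip": 0}

```text
time_s: 4.3
position: [0.5215, 0.1911, 0.2214]
tcp_rot: [[-0.689, 0.725, 0.001], [0.725, 0.689, 0.0], [-0.001, 0.001, -1.0]]
force: [1.4, -0.4, -1.2]
opening: 0.138
```

```bash
python3 -c "
from h import *
to([.538,.05,.22],43.5)"
```

```text
dp [-113.6  -85.3    1.4] turn [0.04 0.04 0.05] yawy 43.548904808681876 pos [0.52154312 0.19106525 0.22142193] F [ 1.44 -0.4  -1.25] M [-0.046  0.01   0.015] t 4.3 op 0.13799541555288242
```

Emit:
jog_arm:
  rows:
    - {"dp": [-32, -24, 0], "turn": [0, 0, 0], "grip": 0}
    - {"dp": [-64, -48, 0], "turn": [0, 0, 0], "grip": 0}
    - {"dp": [-92, -69, 0], "turn": [0, 0, 0], "grip": 0}
    - {"dp": [-113, -85, 1], "turn": [0, 0, 0], "grip": 0}
    - {"dp": [-113, -85, 1], "turn": [0, 0, 0], "grip": 0}
    - {"dp": [-113, -85, 1], "turn": [0, 0, 0], "grip": 0}
    - {"dp": [-113, -85, 1], "turn": [0, 0, 0], "grip": 0}
    - {"dp": [-113, -85, 1], "turn": [0, 0, 0], "grip": 0}

```text
time_s: 5.1
position: [0.5376, 0.0532, 0.2197]
tcp_rot: [[-0.69, 0.724, -0.0], [0.724, 0.69, 0.0], [0.0, 0.0, -1.0]]
force: [0.3, 1.1, -0.6]
opening: 0.132
```

```bash
python3 -c "
from h import *
to([.538,.05,.22],43.5)
p,d,i=cap('wrist','w4'); print(proj([[.497,.094,.09]],i)); cap('scene','s4'); cap('top','t4')"
```

```text
dp [-2.7 -1.9 -0.3] turn [ 0.01 -0.02  0.12] yawy 43.61941303228326 pos [0.53755476 0.05324036 0.21970106] F [ 0.28  1.14 -0.63] M [-0.027 -0.046 -0.005] t 5.1 op 0.1324130329060885
[[274.9073706  127.03462956]]
```

View pics/w4.png

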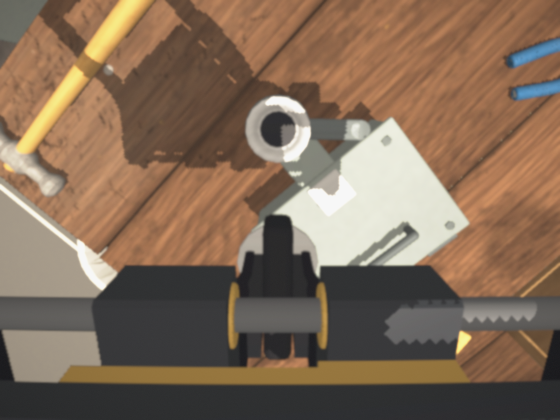

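View pics/s4.png

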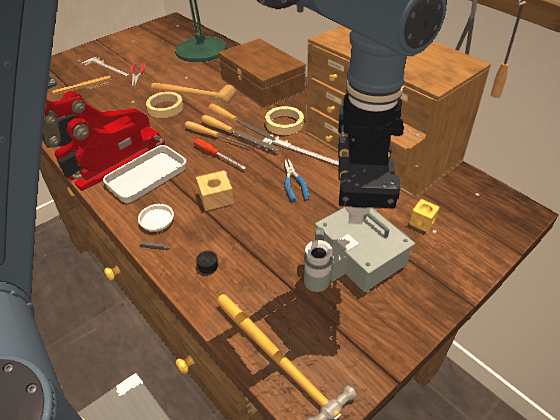

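The wrist view shows the mouth at about (278,127), the tongue pointing right to (360,129), and the held key's collar centred on column 277. I'll fit circles to both in world coordinates.

```bash
python3 - <<'E'
from h import *
p,d,i=ld('w4'); tcp=np.array([.53755,.05324,.2197])
hsv=cv2.cvtColor(p,cv2.COLOR_RGB2HSV)
def kasa(P):
    A=np.c_[2*P,np.ones(len(P))];x=np.linalg.lstsq(A,(P**2).sum(1),rcond=None)[0];r=np.sqrt(x[2]+x[:2]@x[:2]);e=abs(np.linalg.norm(P-x[:2],axis=1)-r);return x[:2],r,e
def rob(P):
    for _ in range(8):
        c,r,e=kasa(P);P=P[e<max(1.0,2*np.median(e))]
    return c,r,e.mean(),len(P)
C=cloud('w4')
vis=p[...,::-1].copy()
m=((hsv[:,:,1]<60)&(hsv[:,:,2]>110)&(abs(C[:,:,2]-.09)<.013)).astype(np.uint8);m[:85]=0;m[175:]=0;m[:,:235]=0;m[:,325:]=0
cs,h=cv2.findContours(m,cv2.RETR_CCOMP,cv2.CHAIN_APPROX_NONE)
for c in cs:
    if len(c)>60: print('rim',rob(plane(c.reshape(-1,2),i,.09)[:,:2]*1e3)); cv2.drawContours(vis,[c],-1,(0,0,255),1)
# collar outline of the key
m=((hsv[:,:,1]<40)&(hsv[:,:,2]>95)).astype(np.uint8);m[:220]=0;m[265:]=0;m[:,:225]=0;m[:,330:]=0
for lo in (1,):
    pts=[]
    for c in range(239,317):
        r=np.where((p[218:262,c].max(1)>95)&(hsv[218:262,c,1]<45)&(d[218:262,c]<.2))[0]
        if len(r) and not 262<=c<=294: pts.append((c,218+r[0]))
    print(len(pts),pts[::8]); 
    for z in (.0195,): print('collar',rob(plane(pts,i,tcp[2]-z)[:,:2]*1e3))
    c0,r,e,n=rob(plane(pts,i,tcp[2]-.0195)[:,:2]*1e3)
    s=.690;X=np.array([-.690,.724]);Y=np.array([.724,.690]);dv=c0-tcp[:2]*1e3;print('key axis rel tcp tool x,y',dv@X,dv@Y)
for c,r in pts: vis[r,c]=(0,0,255)
print('depth collar',np.median(C[240:250,242:250].reshape(-1,3),0))
cv2.imwrite('pics/v4.png',cv2.resize(vis[80:270,215:345],(520,760))[:600])
cv2.imwrite('pics/v4b.png',cv2.resize(vis[200:270,225:335],(770,490),interpolation=0))
E
```

```text
rim (array([499.74654325,  94.02376916]), np.float64(23.013794928731418), np.float64(0.18483224772127926), 181)
rim (array([498.92884088,  94.17090086]), np.float64(12.803809009711776), np.float64(0.2473105623195326), 68)
45 [(239, np.int64(253)), (247, np.int64(237)), (255, np.int64(229)), (296, np.int64(227)), (304, np.int64(232)), (312, np.int64(241))]
collar (array([537.53506066,  54.47215542]), np.float64(19.319999972441924), np.float64(0.16121061664383493), 45)
key axis rel tcp tool x,y 0.902388665592426 0.8393711595579956
depth collar [0.52069408 0.04953681 0.20059333]
```

View pics/v4.png

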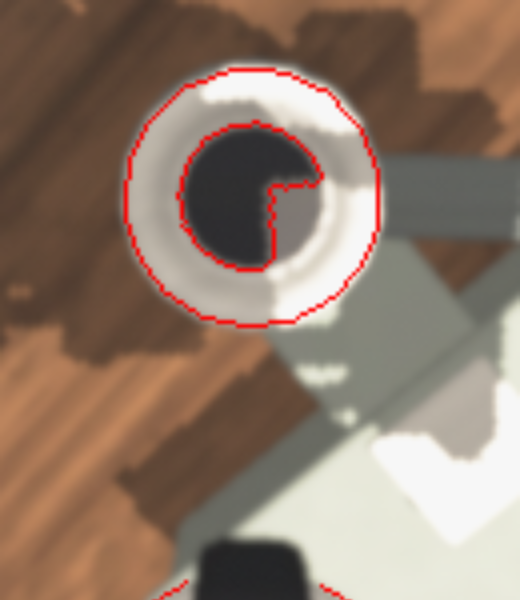

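View pics/v4b.png

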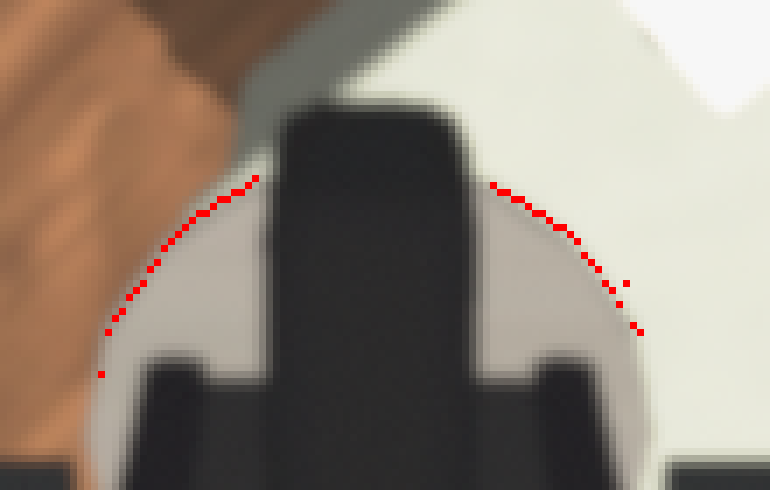

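Emit:
jog_arm:
  rows:
    - {"dp": [25, 0, 0], "turn": [0, 0, 0], "grip": 0}
    - {"dp": [45, 0, 10], "turn": [0, 0, 0], "grip": 0}
    - {"dp": [55, 0, 30], "turn": [0, 0, 0], "grip": 0}
    - {"dp": [55, 0, 50], "turn": [0, 0, 0], "grip": 0}
    - {"dp": [55, 0, 60], "turn": [0, 0, 0], "grip": 0}
    - {"dp": [55, 0, 60], "turn": [0, 0, 0], "grip": 0}
    - {"dp": [55, 0, 60], "turn": [0, 0, 0], "grip": 0}

```text
time_s: 5.95
position: [0.5006, 0.0919, 0.1598]
tcp_rot: [[-0.689, 0.725, 0.001], [0.725, 0.689, -0.0], [-0.001, 0.0, -1.0]]
force: [0.4, -0.1, -1.0]
opening: 0.137
```

```bash
python3 - <<'E'
from h import *
to([.4992,.094,.1585],43.5)
cap('wrist','w5');cap('scene','s5');cap('top','t5')
b=cv2.imread('pics/s5.png')[200:300,270:390];a=cv2.imread('pics/w5.png')[200:400,180:380]
cv2.imwrite('pics/z5.png',np.hstack([cv2.resize(a,(400,400)),cv2.resize(b,(400,333))[:333].copy() if 0 else cv2.copyMakeBorder(cv2.resize(b,(400,333)),0,67,0,0,0)]))
E
```

```text
dp [2.5 0.4 1.3] turn [0.03 0.03 0.03] yawy 43.527521691908284 pos [0.50063575 0.09190514 0.15983683] F [ 0.41 -0.1  -1.03] M [-0.049 -0.018 -0.064] t 5.95 op 0.13715286805339855
```

View pics/z5.png

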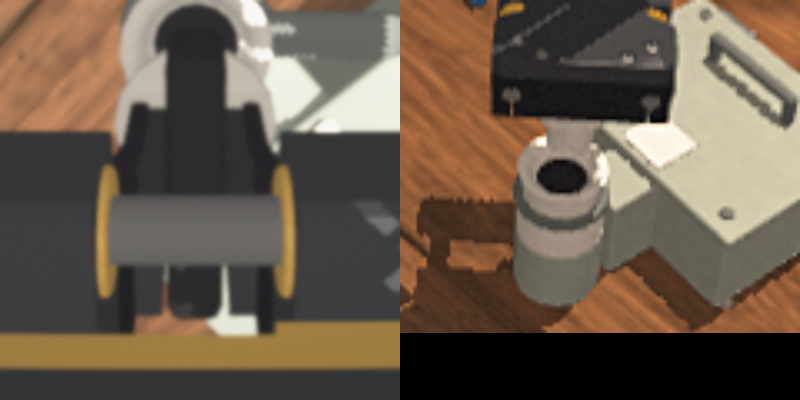

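The scene crop shows the key about 2 mm short of the lock axis along +tool x, which matches the measured TCP. I'll correct that and descend into the flare.

Emit:
jog_arm:
  rows:
    - {"dp": [2, 0, 2], "turn": [0, 0, 0], "grip": 0}
    - {"dp": [2, 0, 6], "turn": [0, 0, 0], "grip": 0}
    - {"dp": [2, 0, 10], "turn": [0, 0, 0], "grip": 0}
    - {"dp": [2, 0, 14], "turn": [0, 0, 0], "grip": 0}
    - {"dp": [2, 0, 16], "turn": [0, 0, 0], "grip": 0}
    - {"dp": [2, 0, 16], "turn": [0, 0, 0], "grip": 0}

```text
time_s: 6.7
position: [0.4983, 0.0933, 0.143]
tcp_rot: [[-0.689, 0.725, -0.001], [0.725, 0.689, 0.0], [0.001, -0.001, -1.0]]
force: [-0.1, 0.2, -1.2]
opening: 0.136
```

```bash
python3 - <<'E'
from h import *
to([.4992,.094,.1585],43.5)
cap('scene','s6')
b=cv2.imread('pics/s6.png')[200:300,270:390];cv2.imwrite('pics/z6.png',cv2.resize(b,(720,600),interpolation=cv2.INTER_CUBIC))
E
```

```text
dp [ -0.1   1.1 -15.5] turn [-0.04 -0.05  0.02] yawy 43.523002740572515 pos [0.49831353 0.09334978 0.14302922] F [-0.08  0.2  -1.16] M [-0.038 -0.018 -0.005] t 6.7 op 0.1364193802164118
```

View pics/z6.png

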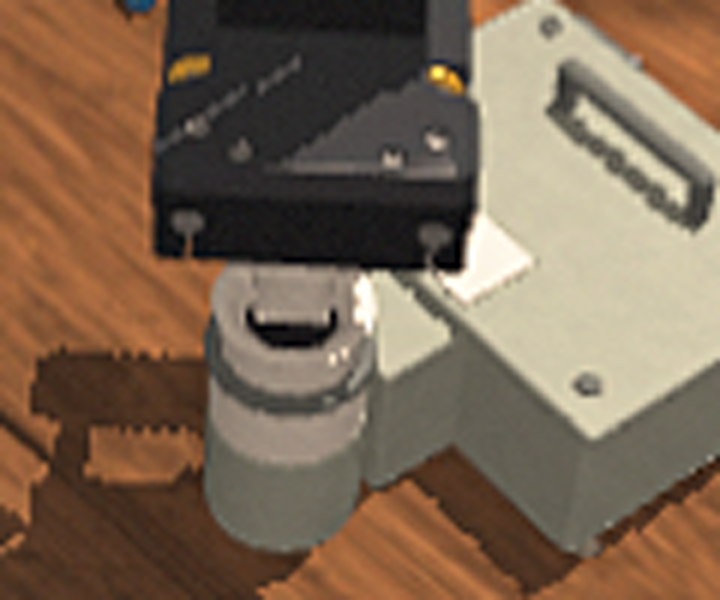

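Centred (shank and bore both at about crop column 292), with the blade just inside the flare. I'll continue downward.

Emit:
jog_arm:
  rows:
    - {"dp": [0, 0, 3], "turn": [0, 0, 0], "grip": 0}
    - {"dp": [0, 0, 6], "turn": [0, 0, 0], "grip": 0}
    - {"dp": [0, 0, 8], "turn": [0, 0, 0], "grip": 0}
    - {"dp": [0, 0, 8], "turn": [0, 0, 0], "grip": 0}

```text
time_s: 7.15
position: [0.4983, 0.0934, 0.1352]
tcp_rot: [[-0.689, 0.725, -0.001], [0.725, 0.689, 0.0], [0.001, -0.001, -1.0]]
force: [0.2, -0.7, -0.5]
opening: 0.135
```

Emit:
jog_arm:
  rows:
    - {"dp": [0, 0, 3], "turn": [0, 0, 0], "grip": 0}
    - {"dp": [0, 0, 6], "turn": [0, 0, 0], "grip": 0}
    - {"dp": [0, 0, 7], "turn": [0, 0, 0], "grip": 0}
    - {"dp": [0, 0, 7], "turn": [0, 0, 0], "grip": 0}

```text
time_s: 7.55
position: [0.4984, 0.0934, 0.1283]
tcp_rot: [[-0.689, 0.725, -0.001], [0.725, 0.689, 0.0], [0.0, -0.0, -1.0]]
force: [0.0, -0.0, -1.5]
opening: 0.135
```

```bash
python3 - <<'E'
from h import *
for k in range(3):to([.4992,.094,.1235],43.5)
E
```

```text
dp [-0.1  1.   4.8] turn [-0.02 -0.02  0.02] yawy 43.52237276016127 pos [0.49841979 0.09335869 0.12830163] F [ 0.03 -0.02 -1.47] M [0.018 0.024 0.002] t 7.55 op 0.13470403191589578
dp [-0.1  1.   4.8] turn [-0.02 -0.02  0.02] yawy 43.52237276016127 pos [0.49841979 0.09335869 0.12830163] F [ 0.03 -0.02 -1.47] M [0.018 0.024 0.002] t 7.55 op 0.13470403191589578
dp [-0.1  1.   4.8] turn [-0.02 -0.02  0.02] yawy 43.52237276016127 pos [0.49841979 0.09335869 0.12830163] F [ 0.03 -0.02 -1.47] M [0.018 0.024 0.002] t 7.55 op 0.13470403191589578
```

Shank is in the bore with no side load. I'll feel for the core face.

Emit:
jog_arm:
  rows:
    - {"dp": [0, 0, 1.5], "turn": [0, 0, 0], "grip": 0}
    - {"dp": [0, 0, 3], "turn": [0, 0, 0], "grip": 0}
    - {"dp": [0, 0, 4], "turn": [0, 0, 0], "grip": 0}
    - {"dp": [0, 0, 4], "turn": [0, 0, 0], "grip": 0}

```text
time_s: 7.95
position: [0.4985, 0.0934, 0.1244]
tcp_rot: [[-0.689, 0.725, -0.0], [0.725, 0.689, 0.0], [0.0, -0.0, -1.0]]
force: [0.6, 0.7, -1.4]
opening: 0.131
```

Emit:
jog_arm:
  rows:
    - {"dp": [0, 0, 1], "turn": [0, 0, 0], "grip": 0}
    - {"dp": [0, 0, 1.5], "turn": [0, 0, 0], "grip": 0}
    - {"dp": [0, 0, 1.5], "turn": [0, 0, 0], "grip": 0}

```text
time_s: 8.25
position: [0.4987, 0.0934, 0.1232]
tcp_rot: [[-0.689, 0.725, 0.0], [0.725, 0.689, -0.0], [-0.0, 0.0, -1.0]]
force: [-0.1, 0.5, 0.7]
opening: 0.136
```

Emit:
jog_arm:
  rows:
    - {"dp": [0, 0, 0.5], "turn": [0, 0, 0], "grip": 0}
    - {"dp": [0, 0, 1], "turn": [0, 0, 0], "grip": 0}
    - {"dp": [0, 0, 1], "turn": [0, 0, 0], "grip": 0}

```text
time_s: 8.55
position: [0.4988, 0.0934, 0.1222]
tcp_rot: [[-0.689, 0.725, 0.0], [0.725, 0.689, -0.0], [-0.0, 0.0, -1.0]]
force: [0.1, 0.2, 2.9]
opening: 0.134
```

Contact on the core face: about 4 N push, 1.3 mm into the spring. The bar is at −46°, the clockwise extreme, so I'll sweep counter-clockwise in small steps and watch Fz.

Emit:
jog_arm:
  rows:
    - {"dp": [0, 0, 0], "turn": [0, 0, -3], "grip": 0}
    - {"dp": [0, 0, 0], "turn": [0, 0, -6], "grip": 0}
    - {"dp": [0, 0, 0], "turn": [0, 0, -6], "grip": 0}

```text
time_s: 8.85
position: [0.4985, 0.0933, 0.1221]
tcp_rot: [[-0.761, 0.649, -0.0], [0.649, 0.761, -0.0], [0.0, -0.0, -1.0]]
force: [-1.0, -0.3, 3.3]
opening: 0.137
```

```bash
python3 - <<'E'
from h import *
to([.4992,.094,.1235],49.5)
E
```

```text
dp [-0.1  1.  -1.4] turn [-0.02 -0.    0.02] yawy 49.52296811456591 pos [0.49849815 0.09326895 0.12213428] F [-0.96 -0.28  3.26] M [-0.102  0.14   0.006] t 8.85 op 0.13681339337365764
```

Emit:
jog_arm:
  rows:
    - {"dp": [0, 0, 0], "turn": [0, 0, -3], "grip": 0}
    - {"dp": [0, 0, 0], "turn": [0, 0, -6], "grip": 0}
    - {"dp": [0, 0, 0], "turn": [0, 0, -6], "grip": 0}

```text
time_s: 9.15
position: [0.4985, 0.0934, 0.1218]
tcp_rot: [[-0.824, 0.567, -0.0], [0.567, 0.824, 0.0], [0.0, -0.0, -1.0]]
force: [1.0, -0.1, -0.4]
opening: 0.136
```

Emit:
jog_arm:
  rows:
    - {"dp": [0, 0, 0], "turn": [0, 0, -3], "grip": 0}
    - {"dp": [0, 0, 0], "turn": [0, 0, -6], "grip": 0}
    - {"dp": [0, 0, 0], "turn": [0, 0, -6], "grip": 0}

```text
time_s: 9.45
position: [0.4987, 0.0938, 0.1218]
tcp_rot: [[-0.878, 0.479, 0.0], [0.479, 0.878, 0.001], [0.0, 0.001, -1.0]]
force: [0.6, 2.3, -1.6]
opening: 0.139
```

```bash
python3 - <<'E'
from h import *
to([.4992,.094,.1135],55.5)
E
```

```text
dp [-0.4  0.4  8.3] turn [ 0.05 -0.02  5.89] yawy 61.387320604194066 pos [0.49868045 0.09380555 0.12180864] F [ 0.62  2.32 -1.59] M [ 0.399 -0.075 -0.02 ] t 9.45 op 0.13919480378810484
```

The push vanished at a tool yaw of about 55°, with a small yaw moment. I'll go back a few degrees and lower gently.

Emit:
jog_arm:
  rows:
    - {"dp": [0, 0, 0], "turn": [0, 0, 2], "grip": 0}
    - {"dp": [0, 0, 0], "turn": [0, 0, 4], "grip": 0}
    - {"dp": [0, 0, 1], "turn": [0, 0, 4], "grip": 0}
    - {"dp": [0, 0, 2], "turn": [0, 0, 4], "grip": 0}
    - {"dp": [0, 0, 2], "turn": [0, 0, 4], "grip": 0}

```text
time_s: 9.95
position: [0.4988, 0.0934, 0.1199]
tcp_rot: [[-0.843, 0.537, 0.0], [0.537, 0.843, 0.0], [-0.0, 0.0, -1.0]]
force: [0.6, 0.5, -1.1]
opening: 0.136
```

```bash
python3 - <<'E'
from h import *
to([.4992,.094,.1135],57.5)
E
```

```text
dp [-0.   0.8  6.4] turn [0.01 0.01 0.01] yawy 57.50607281245301 pos [0.49875277 0.0933563  0.11990447] F [ 0.58  0.46 -1.15] M [ 0.166 -0.166 -0.04 ] t 9.95 op 0.1363149777034171
```

Going down freely with no push. Continuing to home (TCP about 0.1135).

Emit:
jog_arm:
  rows:
    - {"dp": [0, 0, 1], "turn": [0, 0, 0], "grip": 0}
    - {"dp": [0, 0, 2], "turn": [0, 0, 0], "grip": 0}
    - {"dp": [0, 0, 3], "turn": [0, 0, 0], "grip": 0}
    - {"dp": [0, 0, 4], "turn": [0, 0, 0], "grip": 0}
    - {"dp": [0, 0, 4], "turn": [0, 0, 0], "grip": 0}

```text
time_s: 10.45
position: [0.4987, 0.0934, 0.1159]
tcp_rot: [[-0.844, 0.537, 0.0], [0.537, 0.844, 0.0], [-0.0, 0.0, -1.0]]
force: [0.6, 1.5, -0.8]
opening: 0.135
```

Emit:
jog_arm:
  rows:
    - {"dp": [0, 0, 1], "turn": [0, 0, 0], "grip": 0}
    - {"dp": [0, 0, 1.5], "turn": [0, 0, 0], "grip": 0}
    - {"dp": [0, 0, 1.5], "turn": [0, 0, 0], "grip": 0}

```text
time_s: 10.75
position: [0.4987, 0.0934, 0.1145]
tcp_rot: [[-0.844, 0.537, 0.0], [0.537, 0.844, 0.0], [-0.0, 0.0, -1.0]]
force: [0.0, 1.9, -1.6]
opening: 0.131
```

Emit:
jog_arm:
  rows:
    - {"dp": [0, 0, 0.5], "turn": [0, 0, 0], "grip": 0}
    - {"dp": [0, 0, 0.8], "turn": [0, 0, 0], "grip": 0}
    - {"dp": [0, 0, 0.8], "turn": [0, 0, 0], "grip": 0}

```text
time_s: 11.05
position: [0.4987, 0.0934, 0.1137]
tcp_rot: [[-0.844, 0.537, 0.0], [0.537, 0.844, 0.0], [-0.0, 0.0, -1.0]]
force: [2.0, 1.0, -1.5]
opening: 0.135
```

```bash
python3 - <<'E'
from h import *
to([.4992,.094,.1135],57.5)
E
```

```text
dp [-0.1  0.8  0.2] turn [0.   0.   0.02] yawy 57.522290732791625 pos [0.49868079 0.09337583 0.11373646] F [ 2.    1.   -1.53] M [ 0.21  -0.192 -0.032] t 11.05 op 0.13513142134522452
```

Emit:
jog_arm:
  rows:
    - {"dp": [0, 0, 0.3], "turn": [0, 0, 0], "grip": 0}
    - {"dp": [0, 0, 0.6], "turn": [0, 0, 0], "grip": 0}
    - {"dp": [0, 0, 0.6], "turn": [0, 0, 0], "grip": 0}

```text
time_s: 11.35
position: [0.4987, 0.0934, 0.1134]
tcp_rot: [[-0.844, 0.537, 0.0], [0.537, 0.844, 0.0], [-0.0, 0.0, -1.0]]
force: [0.9, 1.1, 2.6]
opening: 0.135
```

Emit:
jog_arm:
  rows:
    - {"dp": [0, 0, 0.2], "turn": [0, 0, 0], "grip": 0}
    - {"dp": [0, 0, 0.4], "turn": [0, 0, 0], "grip": 0}
    - {"dp": [0, 0, 0.4], "turn": [0, 0, 0], "grip": 0}

```text
time_s: 11.65
position: [0.4987, 0.0934, 0.1134]
tcp_rot: [[-0.844, 0.537, 0.001], [0.537, 0.844, -0.0], [-0.0, 0.0, -1.0]]
force: [-1.0, 2.0, 6.1]
opening: 0.13
```

```bash
python3 - <<'E'
from h import *
to([.4992,.094,.1135],57.5)
cap('scene','s7')
b=cv2.imread('pics/s7.png')[200:300,270:390];cv2.imwrite('pics/z7.png',cv2.resize(b,(720,600),interpolation=cv2.INTER_CUBIC))
E
```

```text
dp [-0.1  0.8 -0.1] turn [0.02 0.03 0.03] yawy 57.5274363386155 pos [0.4987249  0.09339856 0.11338701] F [-1.01  2.01  6.09] M [ 0.275  0.079 -0.051] t 11.65 op 0.12957983106742565
```

View pics/z7.png

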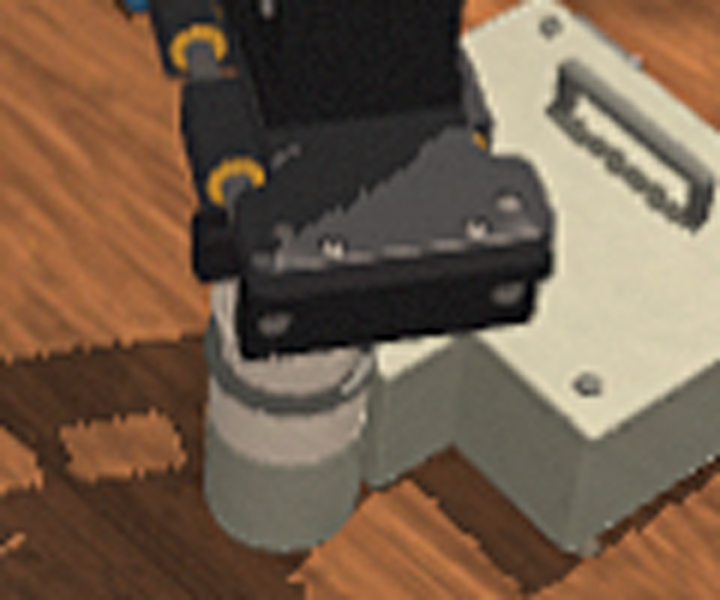

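Home: the collar seats at TCP z 0.1134 (predicted 0.1135) with about 7 N. I'll ease the pressure off and turn clockwise 30°, which is safely short of the stop.

Emit:
jog_arm:
  rows:
    - {"dp": [0, 0, -0.5], "turn": [0, 0, 0], "grip": 0}
    - {"dp": [0, 0, -0.5], "turn": [0, 0, 4], "grip": 0}
    - {"dp": [0, 0, -0.5], "turn": [0, 0, 8], "grip": 0}
    - {"dp": [0, 0, -0.5], "turn": [0, 0, 12], "grip": 0}
    - {"dp": [0, 0, -0.5], "turn": [0, 0, 16], "grip": 0}
    - {"dp": [0, 0, -0.5], "turn": [0, 0, 16], "grip": 0}

```text
time_s: 12.3
position: [0.4993, 0.0933, 0.1134]
tcp_rot: [[-0.663, 0.748, 0.001], [0.748, 0.663, -0.0], [-0.001, 0.001, -1.0]]
force: [1.5, 1.9, 3.0]
opening: 0.135
```

```bash
python3 -c "
from h import *
to([.4987,.0934,.1134],41.5)"
```

```text
dp [ 0.5 -0.4  0. ] turn [0.06 0.06 0.05] yawy 41.54804691321482 pos [0.49928667 0.09330945 0.11342867] F [1.5  1.95 3.02] M [ 0.204 -0.202  0.062] t 12.3 op 0.1353028699330375
```

Emit:
jog_arm:
  rows:
    - {"dp": [0, 0, 0], "turn": [0, 0, 4], "grip": 0}
    - {"dp": [0, 0, 0], "turn": [0, 0, 8], "grip": 0}
    - {"dp": [0, 0, 0], "turn": [0, 0, 12], "grip": 0}
    - {"dp": [0, 0, 0], "turn": [0, 0, 14], "grip": 0}
    - {"dp": [0, 0, 0], "turn": [0, 0, 14], "grip": 0}

```text
time_s: 12.8
position: [0.499, 0.0932, 0.1134]
tcp_rot: [[-0.464, 0.886, 0.001], [0.886, 0.464, -0.0], [-0.001, 0.001, -1.0]]
force: [1.2, 0.0, 3.5]
opening: 0.13
```

```bash
python3 - <<'E'
from h import *
to([.4987,.0934,.1134],41.5)
cap('top','t8');cap('wrist','w8');cap('scene','s8')
a=cv2.imread('pics/t8.png')[160:250,300:420]
cv2.imwrite('pics/z8.png',np.hstack([cv2.resize(a,(400,300)),cv2.resize(cv2.imread('pics/s8.png')[190:300,270:410],(400,300))]))
E
```

```text
dp [ 0.3 -0.2  0. ] turn [  0.03   0.05 -13.87] yawy 27.629739846394983 pos [0.49900699 0.0931929  0.11342968] F [1.25 0.01 3.5 ] M [ 0.067 -0.224  0.065] t 12.8 op 0.13021332800689106
```

View pics/z8.png

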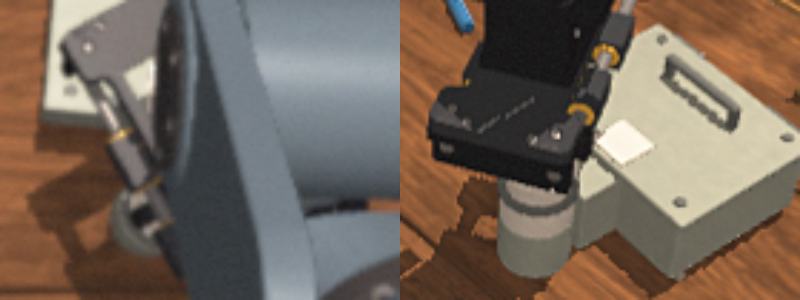

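View pics/w8.png

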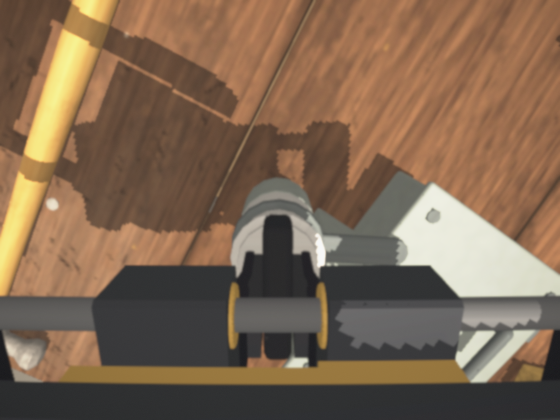

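The wrist view shows the tongue pointing right to a tip near (403,250). I'll measure its angle by casting onto z = 0.073.

```bash
cat > tg.py <<'E'
from h import *
import sys
def ang(tag,a,b,c=(.4989,.0934)):
    i=ld(tag)[2]; P=plane([a,b],i,.073)[:,:2]
    dd=P[1]-P[0]; print('axis-line world deg',np.degrees(np.arctan2(dd[1],dd[0])),'tip rel lock',np.degrees(np.arctan2(*(P[1]-c)[::-1])),np.linalg.norm(P[1]-c)*1e3)
E
python3 - <<'E'
from tg import *
ang('w4',(315,128),(362,130))
ang('w8',(335,249.5),(400,251))
a=cv2.imread('pics/w8.png')[200:300,290:430];cv2.imwrite('pics/z8w.png',cv2.resize(a,(700,500),interpolation=cv2.INTER_CUBIC))
E
```

```text
axis-line world deg 41.4022872893066 tip rel lock 42.35666813705832 66.40148767307753
axis-line world deg 26.103034224462515 tip rel lock 25.06276532422215 68.21687988666339
```

View pics/z8w.png

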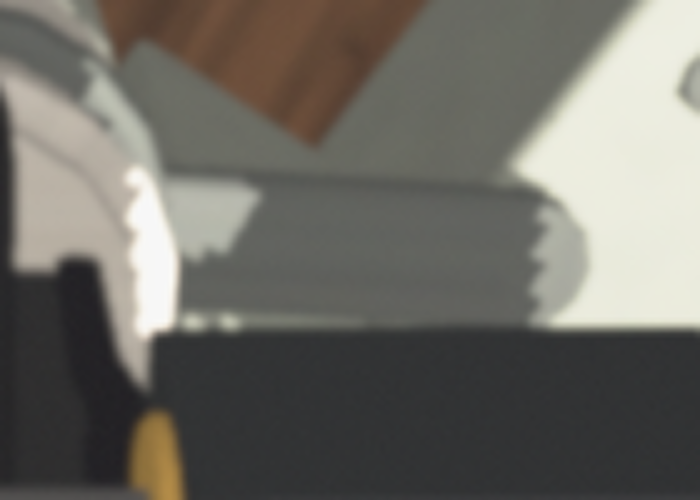

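The tongue has moved from 42° to about 25.5° (world); its stop is at about −6°. Turning 24° more.

Emit:
jog_arm:
  rows:
    - {"dp": [0, 0, 0], "turn": [0, 0, 4], "grip": 0}
    - {"dp": [0, 0, 0], "turn": [0, 0, 8], "grip": 0}
    - {"dp": [0, 0, 0], "turn": [0, 0, 12], "grip": 0}
    - {"dp": [0, 0, 0], "turn": [0, 0, 16], "grip": 0}
    - {"dp": [0, 0, 0], "turn": [0, 0, 20], "grip": 0}
    - {"dp": [0, 0, 0], "turn": [0, 0, 24], "grip": 0}
    - {"dp": [0, 0, 0], "turn": [0, 0, 24], "grip": 0}

```text
time_s: 13.65
position: [0.4984, 0.0931, 0.1134]
tcp_rot: [[-0.063, 0.998, -0.0], [0.998, 0.063, -0.0], [-0.0, -0.0, -1.0]]
force: [-0.1, -1.0, 4.9]
opening: 0.137
```

```bash
python3 - <<'E'
from h import *
to([.4987,.0934,.1134],41.5)
cap('wrist','w9')
E
```

```text
dp [0.2 0.3 0. ] turn [-3.000e-02  2.000e-02 -3.791e+01] yawy 3.5873329296290444 pos [0.49843618 0.09313507 0.11340559] F [-0.06 -0.98  4.93] M [-0.181  0.011 -0.024] t 13.65 op 0.13696892450088055
```

View pics/w9.png

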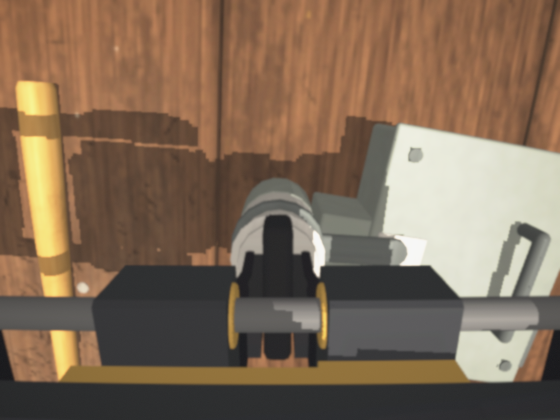

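The tongue follows the key. Now small steps with moment checks.

Emit:
jog_arm:
  rows:
    - {"dp": [0, 0, 0], "turn": [0, 0, 2], "grip": 0}
    - {"dp": [0, 0, 0], "turn": [0, 0, 4], "grip": 0}
    - {"dp": [0, 0, 0], "turn": [0, 0, 5], "grip": 0}
    - {"dp": [0, 0, 0], "turn": [0, 0, 5], "grip": 0}

```text
time_s: 14.1
position: [0.4983, 0.0932, 0.1134]
tcp_rot: [[0.023, 1.0, -0.001], [1.0, -0.023, -0.0], [-0.0, -0.001, -1.0]]
force: [0.5, -1.0, 5.3]
opening: 0.136
```

```bash
python3 - <<'E'
from h import *
to([.4987,.0934,.1134],0)
cap('wrist','w10')
a=cv2.imread('pics/w10.png')[190:290,290:430];cv2.imwrite('pics/z10.png',cv2.resize(a,(700,500),interpolation=cv2.INTER_CUBIC))
E
```

```text
dp [ 0.3  0.4 -0. ] turn [-0.03  0.03 -1.33] yawy -1.3260658965966325 pos [0.49831541 0.09315542 0.11338126] F [ 0.52 -1.03  5.34] M [-0.135  0.043  0.136] t 14.1 op 0.1357908461011783
```

View pics/z10.png

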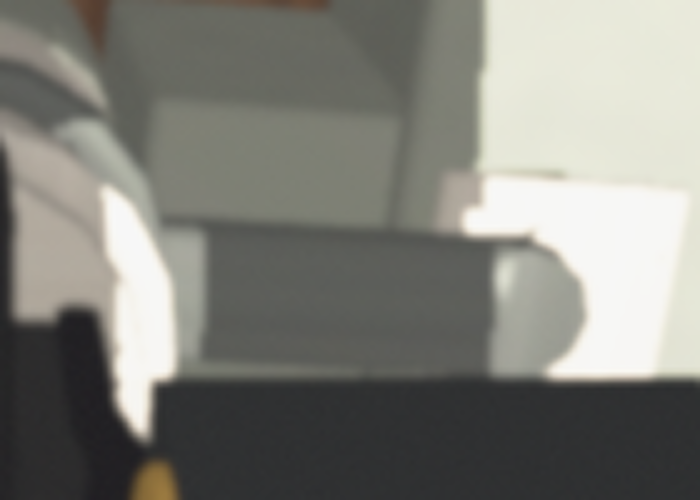

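```bash
python3 - <<'E'
from tg import *
ang('w8',(330.0,248.9),(390,250.7))
ang('w10',(330.0,248.0),(386,251.2)); ang('w10',(330.0,248.0),(406,252.2))
# box x from lid edge: lid corner / front edge in w10
E
```

```text
axis-line world deg 25.691397636123703 tip rel lock 25.011189162742365 62.679356779235206
axis-line world deg -4.9042856822328655 tip rel lock -3.7172924324165697 60.47497076879773
axis-line world deg -4.80203160062332 tip rel lock -3.8416261087311017 71.58653904837705
```

Emit:
jog_arm:
  rows:
    - {"dp": [0, 0, 0], "turn": [0, 0, 1], "grip": 0}
    - {"dp": [0, 0, 0], "turn": [0, 0, 1.5], "grip": 0}
    - {"dp": [0, 0, 0], "turn": [0, 0, 1.5], "grip": 0}

```text
time_s: 14.45
position: [0.4983, 0.0931, 0.1134]
tcp_rot: [[0.049, 0.999, -0.001], [0.999, -0.049, -0.001], [-0.001, -0.001, -1.0]]
force: [0.8, -0.8, 5.8]
opening: 0.131
```

```bash
python3 - <<'E'
from tg import *
to([.4987,.0934,.1134],0)
for k in range(4):
    vision.capture('wrist'); s=bot.read_state(); print(np.round(s['moment'],3),s['force'].round(1),np.degrees(np.arctan2(s['tcp_rot'][1,1],s['tcp_rot'][0,1])))
E
```

```text
dp [ 0.3  0.4 -0. ] turn [-0.03  0.03 -2.81] yawy -2.806664383254751 pos [0.49830408 0.09314726 0.11339895] F [ 0.78 -0.83  5.78] M [-0.137  0.105  0.212] t 14.45 op 0.13108542706824095
[-0.112 -0.009  0.178] [ 0.6 -0.5  5.3] -2.8011690645976395
[-0.163  0.084  0.161] [ 0.2 -0.3  5.3] -2.8048241554714872
[-0.157  0.094  0.211] [-0.5 -0.9  5.7] -2.802172450994988
[-0.164  0.084  0.214] [0.7 0.2 5.6] -2.802192326682335
```

Moment has reached about 0.19 N m. Some of that may be collar friction, so I'll ease the downward push before going on.

Emit:
jog_arm:
  rows:
    - {"dp": [0, 0, -0.4], "turn": [0, 0, 0], "grip": 0}
    - {"dp": [0, 0, -0.7], "turn": [0, 0, 0], "grip": 0}
    - {"dp": [0, 0, -0.7], "turn": [0, 0, 0], "grip": 0}

```text
time_s: 14.95
position: [0.4982, 0.0932, 0.1134]
tcp_rot: [[0.051, 0.999, -0.001], [0.999, -0.051, -0.0], [-0.0, -0.001, -1.0]]
force: [0.0, 0.1, -1.0]
opening: 0.131
```

```bash
cat > rd.py <<'E'
from tg import *
a=[]
for k in range(6):
    s=bot.read_state(); a.append(np.r_[s['moment'],s['force'],s['position'][2]*1e3]); vision.capture('wrist')
print(np.mean(a,0).round(3),np.degrees(np.arctan2(s['tcp_rot'][1,1],s['tcp_rot'][0,1])),s['time_s'])
E
python3 rd.py;python3 - <<'E'
from tg import *
cap('wrist','w11')
a=cv2.imread('pics/w11.png')[190:290,290:430];cv2.imwrite('pics/z11.png',cv2.resize(a,(700,500),interpolation=cv2.INTER_CUBIC))
E
```

```text
[ -0.266  -0.116   0.138   0.548  -0.879  -2.328 113.48 ] -2.9584260646136964 15.2
```

View pics/z11.png

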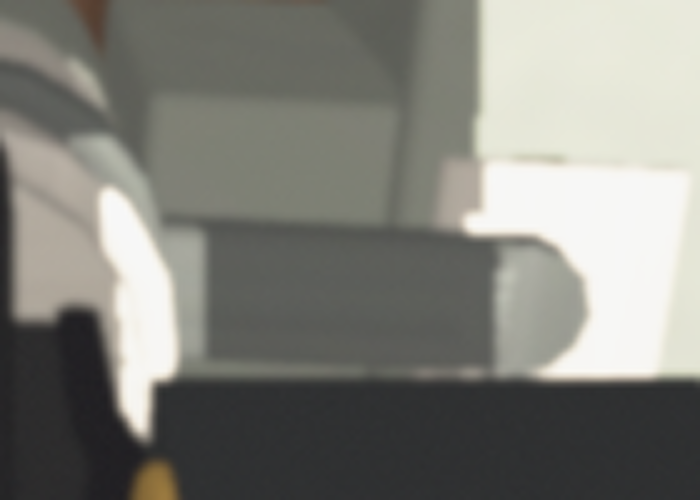

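Emit:
jog_arm:
  rows:
    - {"dp": [0, 0, 0.3], "turn": [0, 0, 0.4], "grip": 0}
    - {"dp": [0, 0, 0.3], "turn": [0, 0, 0.8], "grip": 0}
    - {"dp": [0, 0, 0.3], "turn": [0, 0, 0.8], "grip": 0}

```text
time_s: 15.6
position: [0.4983, 0.0933, 0.1135]
tcp_rot: [[0.066, 0.998, -0.001], [0.998, -0.066, -0.0], [-0.0, -0.001, -1.0]]
force: [0.2, -1.2, -3.9]
opening: 0.133
```

```bash
python3 rd.py
```

```text
[-3.70000e-01  4.80000e-02  2.29000e-01 -1.03000e-01 -1.26800e+00
 -3.71200e+00  1.13521e+02] -3.7665721092440014 15.85
```

The moment climbs about 0.1 N m per degree, and the tongue estimate is 25.4 − 31.4 = −6.0°, equal to box x, so it is at its stop. I'll relieve the torque by 1° within the play and take off the slight upward pull.

Emit:
jog_arm:
  rows:
    - {"dp": [0, 0, 0.3], "turn": [0, 0, -0.6], "grip": 0}
    - {"dp": [0, 0, 0.5], "turn": [0, 0, -1.2], "grip": 0}
    - {"dp": [0, 0, 0.5], "turn": [0, 0, -1.2], "grip": 0}

```text
time_s: 16.2
position: [0.4985, 0.0933, 0.1134]
tcp_rot: [[0.045, 0.999, -0.0], [0.999, -0.045, -0.0], [-0.0, -0.0, -1.0]]
force: [-1.4, -2.2, 0.4]
opening: 0.136
```

```bash
python3 rd.py
```

```text
[-4.37000e-01  3.45000e-01  9.70000e-02 -1.56200e+00 -2.03200e+00
  2.32000e+00  1.13441e+02] -2.57958383381272 16.45
```

Now releasing.

Emit:
jog_arm:
  rows:
    - {"dp": [0, 0, 0], "turn": [0, 0, 0], "grip": 0.2}
    - {"dp": [0, 0, 0], "turn": [0, 0, 0], "grip": 0.35}
    - {"dp": [0, 0, 0], "turn": [0, 0, 0], "grip": 0.5}
    - {"dp": [0, 0, 0], "turn": [0, 0, 0], "grip": 0.5}
    - {"dp": [0, 0, 0], "turn": [0, 0, 0], "grip": 0.5}
    - {"dp": [0, 0, 0], "turn": [0, 0, 0], "grip": 0.5}
    - {"dp": [0, 0, 0], "turn": [0, 0, 0], "grip": 0.5}
    - {"dp": [0, 0, 0], "turn": [0, 0, 0], "grip": 0.5}

```text
time_s: 17.3
position: [0.4986, 0.0934, 0.1132]
tcp_rot: [[0.045, 0.999, 0.0], [0.999, -0.045, 0.0], [0.0, 0.0, -1.0]]
force: [0.6, -0.4, 0.4]
opening: 0.499
```

```bash
python3 - <<'E'
from tg import *
to([.4983,.0933,.24],-2.6)
cap('wrist','w12')
E
```

```text
dp [-1.000e-01 -3.000e-01 -1.268e+02] turn [ 0.   -0.    0.02] yawy -2.5802740576083183 pos [0.49863572 0.0933794  0.11315346] F [ 0.57 -0.39  0.36] M [-0.116  0.074 -0.026] t 17.3 op 0.49884064913398407
```

View pics/w12.png

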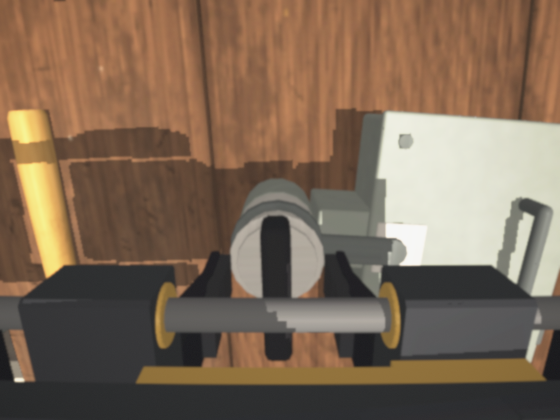

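Both fingers are clear of the bar (columns 262–292). Retreating straight up, then clear of the top and scene views.

Emit:
jog_arm:
  rows:
    - {"dp": [0, 0, -5], "turn": [0, 0, 0], "grip": 0.5}
    - {"dp": [0, 0, -20], "turn": [0, 0, 0], "grip": 0.5}
    - {"dp": [0, 0, -50], "turn": [0, 0, 0], "grip": 0.5}
    - {"dp": [0, 0, -85], "turn": [0, 0, 0], "grip": 0.5}
    - {"dp": [0, 0, -115], "turn": [0, 0, 0], "grip": 0.5}
    - {"dp": [0, 0, -130], "turn": [0, 0, 0], "grip": 0.5}
    - {"dp": [0, 0, -130], "turn": [0, 0, 0], "grip": 0.5}
    - {"dp": [0, 0, -130], "turn": [0, 0, 0], "grip": 0.5}

```text
time_s: 18.15
position: [0.4982, 0.0934, 0.2431]
tcp_rot: [[0.045, 0.999, -0.0], [0.999, -0.045, -0.0], [-0.0, -0.0, -1.0]]
force: [0.6, 0.5, -0.5]
opening: 0.497
```

```bash
python3 - <<'E'
from tg import *
to([.4983,.0933,.24],-2.6)
cap('wrist','w13');cap('scene','s13')
a=cv2.imread('pics/w13.png')[90:290,200:480];b=cv2.imread('pics/s13.png')[170:310,260:430]
cv2.imwrite('pics/z13.png',np.hstack([cv2.resize(a,(420,300),interpolation=cv2.INTER_CUBIC),cv2.resize(b,(364,300),interpolation=cv2.INTER_CUBIC)]))
E
```

```text
dp [-0.1  0.1  3.1] turn [-0.    0.    0.02] yawy -2.5764544543374415 pos [0.49821877 0.09335998 0.24307847] F [ 0.65  0.46 -0.48] M [-0.105  0.083  0.073] t 18.15 op 0.4970349717779526
```

View pics/w13.png

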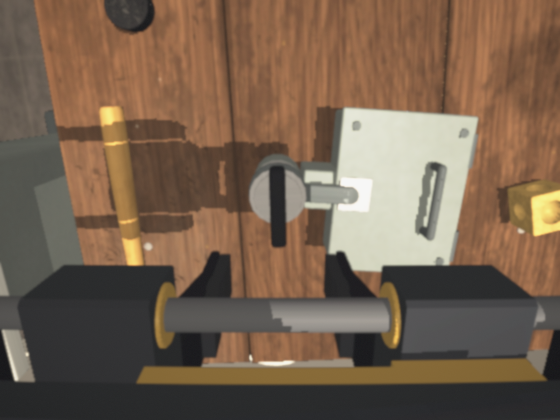

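View pics/z13.png

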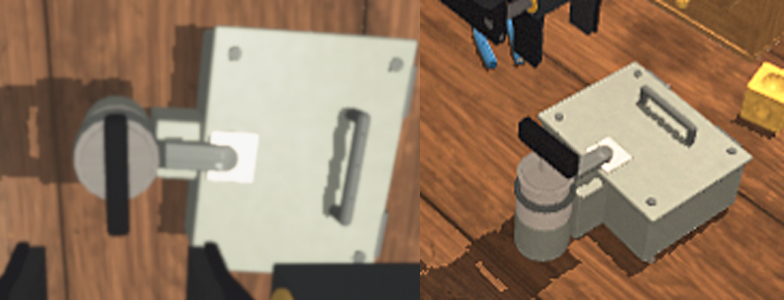

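Wrist view: tongue tip at (349,195) across the lid, collar at (278,190) seated on the mouth, key upright. I'll check the tongue angle against the lid edge, and the collar height.

```bash
python3 - <<'E'
from tg import *
p,d,i=ld('w13');C=cloud('w13');hsv=cv2.cvtColor(p,cv2.COLOR_RGB2HSV)
print('collar z',np.median(C[180:205,255:266,2]),np.median(C[180:205,290:299,2]))
# tongue mask: darker grey between cols 306..355
g=p.max(2).astype(int)
for c in range(310,348,6): print(c,g[178:212,c])
m=((C[:,:,2]>.05)&(g>150)&(hsv[:,:,1]<60)).astype(np.uint8);m[:100]=0;m[275:]=0;m[:,:325]=0;m[:,480:]=0
# front and far lid edges
top=[(c,100+np.where(m[100:140,c])[0][0]) for c in range(350,462,4) if m[100:140,c].any()]
P=plane(top,i,.064)[:,:2].astype(np.float32);v=cv2.fitLine(P,cv2.DIST_HUBER,0,.001,.01).ravel();print('lid left edge',np.degrees(np.arctan2(v[1],v[0])))
l=[(325+np.where(m[r,325:360])[0][0],r) for r in list(range(120,170,4))+list(range(215,262,4)) if m[r,325:360].any()]
P=plane(l,i,.064)[:,:2].astype(np.float32);v=cv2.fitLine(P,cv2.DIST_HUBER,0,.001,.01).ravel();print('lid front edge',np.degrees(np.arctan2(v[1],v[0])))
a=cv2.imread('pics/w13.png')[170:220,290:370];cv2.imwrite('pics/z13b.png',cv2.resize(a,(800,500),interpolation=cv2.INTER_CUBIC))
E
```

```text
collar z 0.09421190036410854 0.09424006791249379
310 [219 218 212 186 150 120 106 107 115 121 123 123 122 122 122 122 122 120
 118 118 118 119 119 132 165 196 211 213 206 184 146 107  89  87]
316 [220 218 210 177 140 119 113 123 143 158 163 164 163 162 162 162 161 159
 157 155 156 156 156 156 167 191 209 214 210 188 149 109  92  89]
322 [221 221 219 214 198 166 131 120 136 154 163 165 164 163 163 162 162 161
 157 156 155 157 157 158 166 189 208 213 210 195 162 121  95  89]
328 [222 222 222 220 213 179 138 117 129 150 163 166 166 164 164 164 163 161
 158 157 157 158 158 156 158 174 197 211 211 203 176 138 104  91]
334 [125 124 124 124 125 121 114 110 122 144 160 167 167 166 165 165 165 163
 161 158 157 158 158 157 153 154 166 180 187 191 194 196 199 201]
340 [227 229 225 222 223 226 220 191 150 140 156 166 168 166 165 166 166 166
 164 162 159 158 159 160 166 205 241 246 247 247 247 243 231 219]
346 [246 247 247 247 247 247 247 247 237 183 157 165 170 172 171 170 170 168
 165 168 182 204 214 210 197 199 229 244 247 247 247 246 240 225]
lid left edge -5.987592
lid front edge 84.131004
```

View pics/z13b.png

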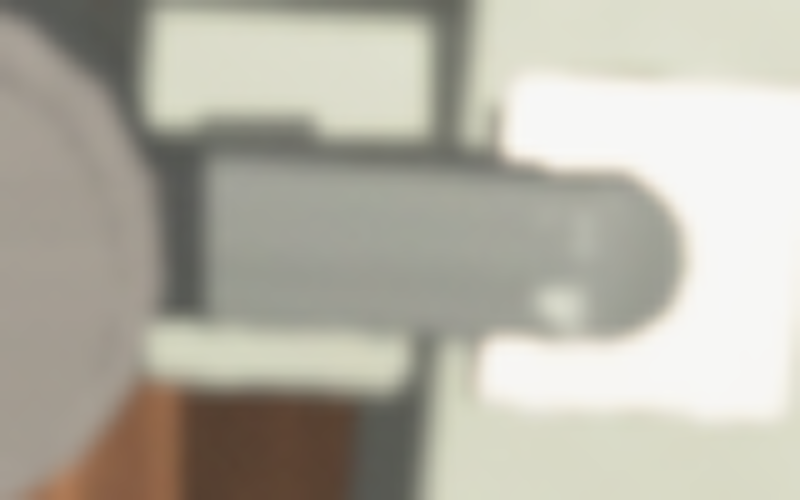

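```bash
python3 - <<'E'
from tg import *
ang('w13',(312,193.7),(342,195.2),(.4993,.0938)); ang('w13',(278,190.5),(352,195.6),(.4993,.0938))
i=ld('w13')[2];print(plane([[277.5,190.5]],i,.094))
# upper long edge
ang('w13',(312,185),(340,187)); ang('w13',(312,202),(340,203.4))
s=cloud('s13');cc=s[170:310,260:430].reshape(-1,3)
E
```

```text
axis-line world deg -5.475922700182764 tip rel lock -5.739418041485705 57.17232905341261
axis-line world deg -6.586277174282042 tip rel lock -5.624494081900071 65.97354032114067
[[0.50020995 0.09969827 0.094     ]]
axis-line world deg -6.688341257159785 tip rel lock 2.171259639364749 55.56612229333684
axis-line world deg -5.508188063579168 tip rel lock -12.856069204568808 56.971404749246986
```

```bash
python3 -c "
from rig import bot
print(bot.hand_in())"
```

```text
the job is handed in; nothing more can be done
None
```

The box is locked and handed in, at about 18 s of the 72 s allowed. The key stands in the lock and the gripper is clear above it.

**What I did:**
- Took the key from its stand and lowered it onto the core at about 4 N.
- Swept it counter-clockwise until the push vanished, about 6–12° on, and turned back 4°.
- Lowered it without resistance until the collar seated at TCP height 0.1134 m (predicted 0.1135).
- Turned it clockwise until the moment began to climb at the stop, reaching a mean of about 0.23 N m. I then backed off about 1° within the play and let go.

**Last checks:**
- **Key home:** the collar top is at 0.0942 m, against 0.094 m when home, and the key stands upright.
- **Tongue:** measured at −5.5° to −6.6°, against −6.0° for the box's x. It lies across the lid at its stop, within about half a degree of measurement error.
- **Touching:** the gripper stayed above the lid and lock throughout, and no contact other than the key showed in the forces.

**What disagreed:**
- The cameras differed by up to about 4 mm on absolute position, so I placed the key by relative wrist measurements and force.
- The moment came close to the 0.25 N m limit at the stop. That reading includes about 0.09 N m of lock friction plus collar friction.
- For about a second the gripper pulled up on the key with 1–3 N. I corrected that before releasing.

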